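# Set the lamp's intensity selector and open its shutter

## Robot

A 6-joint arm with a two-finger parallel gripper is mounted at the origin on the work surface. World frame = base frame: x ahead of the robot, y to its left, z up, the work surface at z = 0. Lengths are in m, angles in rad, forces in N, time in s.
With the tool pointing down it reaches from about 0.3 to 0.875 m from the base axis. Payload 6.4 kg.
Tool frame: the origin (TCP) lies midway between the tips of the shut fingers; the grasp point (between the pads) lies 19 mm behind it; z points along the fingers, y is the direction in which the jaws open and shut (so a half turn about z gives the same grasp; the last joint's range is limited). The gripper opens to 88 mm and grips with 3 to 60 N. Pads are 18 mm wide; open, the fingers measure 123 mm over their backs; the gripper's body (75 mm by 187 mm) begins 45 mm behind the grasp point.
Start: joints at [-1.394, 0.181, 1.607, -0, 1.354, -0.206], TCP at [0.215, -0.533, 0.239] pointing down, gripper open.
Joint ranges: [-2.99, 2.99], [-0.89, 2.07], [0.3, 2.58], [-1.14, 4.28], [0, 2.63], [-3.12, 3.12]. Speed limits (rad/s): [2.57, 2.57, 3.01, 3.14, 3.14, 3.14].

## Interface

Orientations are given as a unit quaternion [x, y, z, w].
In Python, from plant import state, read_camera, camera_params, close_job, trace, place_of gives the robot as it stands.
- The arm moves only by the shell command python3 -m pendant 'ROWS' [FORCE]. ROWS is JSON, a list of rows, each a list of 3 entries, a list of its own where there are three numbers: the shift along the world's x, y, z in m, then the turn, a rotation vector about the world's x, y, z in degrees, then the finger opening in m, from 0 to 0.0881. In form: [[[x, y, z], [rx, ry, rz], hand], ...]. A call has 1 to 8 rows; each row shifts and turns the commanded pose from where the row before left it; what a row does not reach is not made up. A row lasts 1/8 s, in which the tool goes at most 62.5 mm and 10.7 degrees, less where a joint would pass 70% of its speed; a pose out of reach is approached as far as the arm can. A call with a gripper value outside its range is refused whole. The fingers move at their own pace and stop on an object; FORCE is the grip in N (left out, the last holds). Time passes only in rows, so rows that do not move let the fingers close. It gives the time, the measured TCP pose, the force and the opening at its end, in the units of the state.
- state(): the state, without advancing time (a new reading comes with each control period).
- read_camera(name): name is "scene" or "side" or "wrist"; returns the picture (384x512x3 uint8, red, green, blue); there is no depth.
- camera_params(name): a dict with "fx", "fy", "cx", "cy" (pixels), "dist" ([k1, k2, p1, p2, k3] as OpenCV has them; the pictures are not rectified), "rvec" (rotation vector, rad) and "tvec" (3), from world to camera coordinates, as OpenCV has them; the wrist camera has in their place "tool_from_camera" (4x4, takes a point from camera to tool coordinates, whose origin is the TCP and whose axes are the flange's). Camera axes: x right, y down, z forward; pixel columns grow to the right and rows downward; lengths in m; the calibration is good to about 2 mm. A picture is of the moment at which its call begins: read the wrist's pose just before it. camera_params takes no time and is no camera call.
- close_job(): hands the job in, once; it reports no verdict.
Trained networks look in the newest picture that a camera, given by its name, has taken for a name from the list of things; names that differ only in an ending like _2 or _b are one class to them, and where a whole thing is asked for, a point or a joint stands for the part that bears it (a point fixed in the world has none). Each returns a list of dicts, best first, with "confidence" (0 to 1); they miss things now and then, are a little off and sometimes report something else, mostly with a low value. They report only what shows in the picture. A call takes as long as a camera call.
- trace(camera, label): "mask" (384x512 bool, what is visible of it).
- place_of(camera, label): "centre" ([x, y, z] in m, in world coordinates, good to about 4 mm: a listed point, or the origin of a listed thing).
The state is a dict: "time_s": time; "joint_pos": joint angles; "qd": joint speeds; "tau": joint torques, N m; "ee_pos": TCP position; "tool_rot": TCP orientation; "ft_force": force on the tool from outside, world axes, zero at the start; "moment": the same for the moment, N m; "gripper_width": finger opening in m.
Only numpy, scipy, OpenCV 4.12 (cv2) and the standard library are available. Lean on these libraries where they do the work, as an engineer would, in place of code of your own. Each camera call takes 0.05 s, during which the arm holds its last target.

## Task

On the microscope lamp's control console, turn the rotary intensity selector clockwise by pushing the side of its bar with a fingertip, counting the clicks, until its white pointer line clicks into place at the green dot; never let it click past the green dot. Then press the white shutter button fully down and let it come back up. Do not take the selector's bar between the fingers, do not press the shutter before the selector is set, and leave the loose things about where they stand.

Things in the scene. Friction and masses are not known exactly. Their poses are not given: they have to be found in the camera images.
- console: Lamp control console, clamped to the table: light grey box 190 mm deep (its x) by 320 wide (y) by 60 high, with a flat dark top panel 60 mm above the table. Origin: centre of its underside; x points away from the operator, y to the operator's left. It does not move. On the panel: the selector, the shutter button, a flush display. A black clamp, 21 mm high, sticks out 36 mm at each flank.
- dial (a joint): Angle of the rotary intensity selector, rad: 0 at its lowest step, growing clockwise seen from above. Eight steps 0.5236 (30 degrees) apart, each a firm detent; end stops. It starts at one of the lowest three steps; the green dot is 2 to 6 clicks clockwise. Leaving a step takes about 0.16 N m (6 N at 27 mm from the axis); from two thirds of the way it snaps into the next step and stays.
- dial_top (a point): Middle of the top of the selector's bar, on its vertical turning axis, 32.5 mm above the panel; its x runs along the bar to the pointer end and turns with it. It is a black round skirt, 56 mm diameter, its top 8.5 mm above the panel, with an upright black bar across it, 60 mm long (30 either way from the axis), 13 mm thick. A white line marks the pointer end. White ticks mark the steps.
- pointer (a point): The point on the panel at which the selector's white pointer line points: 50 mm from the turning axis, on the circle of the coloured dots, 1 mm above the panel. It turns with the selector.
- green_dot (a point): Centre of the flat green stick-on dot, 14 mm diameter, on the panel, 50 mm from the selector's axis, at one of three neighbouring steps of the scale (fifth to seventh of eight). A blue and a yellow dot of the same size mark the other two of these steps and do not matter here; which is where changes.
- shutter (a joint): Travel of the white shutter button in m: 0 up, 0.006 fully down. A spring of 1.5 N at rest and 5 N fully down brings it back up.
- shutter_top (a point): Centre of the top of the white round shutter button (26 mm diameter, in a dark steel collar of 42 mm diameter that stands 12 mm above the panel). When up, its top stands 22 mm above the panel. It is pressed straight down and moves with this point.
- canister: Loose grey round lens canister, 36 mm diameter, 46 mm high, standing on the console's panel 65 to 90 mm to the right of the shutter button. Origin: centre of its underside.
- filter_ring: Loose black mounted filter with a pink pane, 29 mm diameter, 7 mm thick, lying on the console's panel at its back edge, 88 mm or more from the selector's axis. Origin: centre of its underside.
- dropper: Loose white dropper bottle with a red cap, 38 mm diameter, 85 mm high, standing on the table to the right of the console. Origin: centre of its underside.
- post: Loose black post holder with a steel post, on a round base of 60 mm diameter, 94 mm high, standing on the table to the left of the console. Origin: centre of its underside.

How it is judged:
On the way, in this order (a step that is already met when the one before it is completed fails the run):
1. the selector's pointer rests at the green dot (horizontal distance between pointer and green_dot below 0.007 m and value of joint shutter below 0.002 m), for 0.3 s.
2. the shutter button is pressed fully down while the selector stands at the green dot (horizontal distance between pointer and green_dot below 0.007 m and value of joint shutter above 0.005 m), for 0.04 s.
At the end, for the whole second after the job is handed in: The selector rests in its detent with its pointer within 7 mm of the centre of the green dot (on the 50 mm circle), and the shutter button, having been pressed to within 1 mm of its stop, is back up (within 1.5 mm) (horizontal distance between pointer and green_dot below 0.007 m and value of joint shutter below 0.0015 m and velocity of joint dial between -0.05 and 0.05 rad/s); the robot touches nothing.
It fails at once if the selector is turned half a click or more past the green dot (y of green_dot in the frame of dial_top above 0.0125 m).
It fails at once if the shutter button is pressed while the selector is not at the green dot (value of joint shutter above 0.003 m and horizontal distance between pointer and green_dot above 0.01 m).
It fails at once if the selector's bar is taken between the fingers (y of the grasp point in the frame of dial_top between -0.006 and 0.006 m and x of the grasp point in the frame of dial_top between -0.034 and 0.034 m and z of the grasp point in the frame of dial_top below 0.014 m).
It fails at once if a loose thing is lifted, carried, or pushed more than 15 mm (distance of any of canister, filter_ring, dropper, post from where it was at the start of the episode above 0.015 m).
It also fails if it takes over 64 s, if anything falls off the work surface, if the arm or the gripper's body presses on something with over 40 N, if the wrist force passes 120 N, or if a joint passes its speed limit or range.

## Working session

There is one attempt and no reset: what is moved stays moved. The work goes in short steps, Python scripts to look and compute and a shell command to move; the robot and the scene stay as the last step left them, time stands still between calls to the robot, and variables do not carry over. Pictures are saved under pics/ and viewed, and the job is handed in when it is done.

```bash
mkdir -p pics; ls
python3 - <<'E'
from plant import *
import cv2
s=state();print(s)
for c in("scene","side","wrist"):
    cv2.imwrite(f"pics/{c}0.png",read_camera(c)[:,:,::-1])
    p=camera_params(c);print(c,p)
for c in ("scene","side"):
    for l in("console","dial_top","pointer","green_dot","shutter_top","canister","filter_ring","dropper","post"):
        r=place_of(c,l);print(c,l,[(x["centre"],x["confidence"]) for x in r[:2]])
print(state()["time_s"])
E
```

```text
pics
{'time_s': 0.0, 'joint_pos': array([-1.39427508e+00,  1.81513474e-01,  1.60798749e+00, -1.57579688e-05,
        1.35381763e+00, -2.06321851e-01]), 'qd': array([ 8.87964665e-05,  5.65792961e-04, -1.50650568e-05, -1.80211336e-03,
       -7.65718922e-05,  7.51971179e-05]), 'tau': array([-2.50779056e-03, -4.33880782e+01, -3.41853547e+01,  7.02752452e-02,
        3.87733814e-02, -1.34278580e-04]), 'ee_pos': array([ 0.21470081, -0.53283655,  0.23783556]), 'tool_rot': array([ 9.81734081e-01,  1.90256273e-01,  5.16612395e-06, -8.62989333e-04]), 'ft_force': array([1.10067879, 0.26022715, 0.17844414]), 'moment': array([ 0.01668631, -0.03505093, -0.05147807]), 'gripper_width': 0.08812840932010277}
scene {'fx': 411.62613480090533, 'fy': 411.62613480090533, 'cx': 249.08804302748598, 'cy': 193.06820696349237, 'dist': array([-0.06245351,  0.        ,  0.        ,  0.        ,  0.        ]), 'rvec': array([ 2.06486341,  1.46326698, -0.49555887]), 'tvec': array([-0.23035089, -0.34182251,  1.34289089])}
side {'fx': 364.0224410825785, 'fy': 364.0224410825785, 'cx': 255.00204251225117, 'cy': 189.82
[... 1171 characters left out ...]
0.0591], 0.72), ([0.6676, -0.0698, 0.057], 0.68)]
scene dropper [([0.592, -0.2681, -0.0031], 0.83), ([0.5884, -0.0473, -0.0004], 0.36)]
scene post [([0.5988, 0.2095, 0.0034], 0.73)]
side console [([0.5876, -0.0475, 0.0021], 0.6)]
side dial_top [([0.5943, 0.0206, 0.0922], 0.81)]
side pointer [([0.6329, 0.0597, 0.0591], 0.71), ([0.5454, -0.0919, 0.084], 0.19)]
side green_dot []
side shutter_top [([0.633, 0.0577, 0.0593], 0.61), ([0.5437, -0.0871, 0.0867], 0.6)]
side canister [([0.5364, -0.1673, 0.0601], 0.66)]
side filter_ring [([0.5863, -0.0457, 0.0044], 0.61)]
side dropper [([0.5877, -0.2664, -0.0013], 0.96)]
side post [([0.6003, 0.2068, 0.0037], 0.87), ([0.5483, -0.088, 0.0839], 0.17)]
1.05
```

View pics/scene0.png

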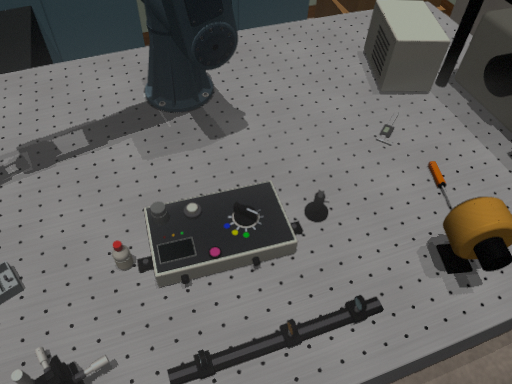

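View pics/side0.png

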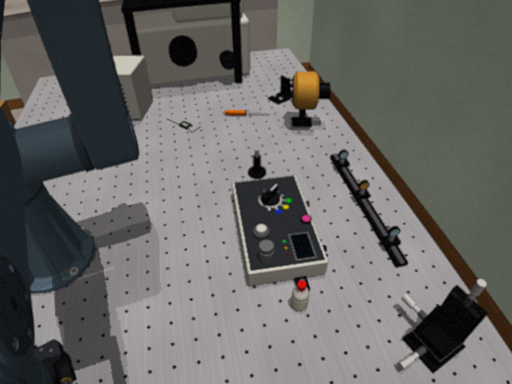

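Run:
```python
import cv2
a=cv2.imread("pics/scene0.png");b=cv2.imread("pics/side0.png")
cv2.imwrite("pics/sz.png",cv2.resize(a[100:260,190:390],None,fx=4,fy=3.75,interpolation=cv2.INTER_CUBIC)[:600,:800])
```

```text
(no output)
```

View pics/sz.png

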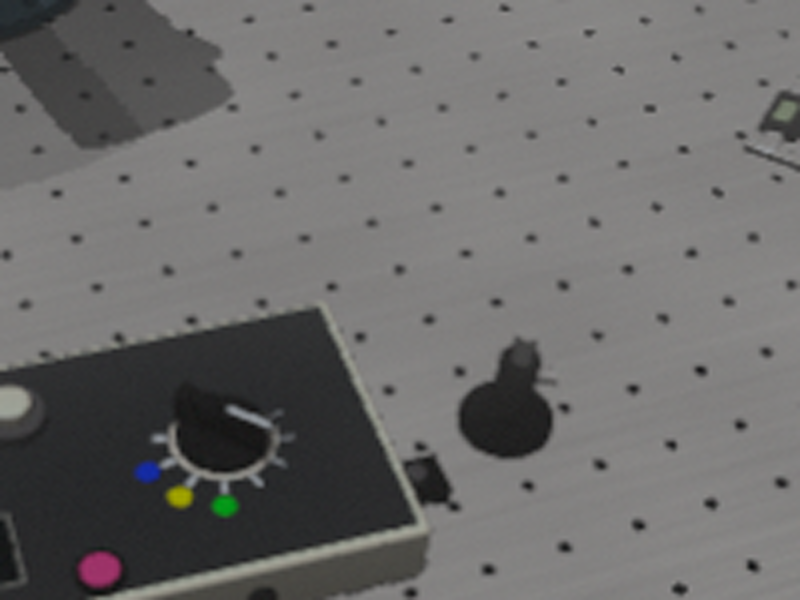

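```bash
cat > h.py <<'E'
import numpy as np,cv2
from scipy.spatial.transform import Rotation as R
from plant import *
def cam(name,st=None):
    p=camera_params(name);K=np.array([[p['fx'],0,p['cx']],[0,p['fy'],p['cy']],[0,0,1]])
    if 'rvec' in p: rv,tv=np.array(p['rvec']),np.array(p['tvec'])
    else:
        T=np.eye(4);T[:3,:3]=R.from_quat(st['tool_rot']).as_matrix();T[:3,3]=st['ee_pos']
        M=np.linalg.inv(T@p['tool_from_camera']);rv=R.from_matrix(M[:3,:3]).as_rotvec();tv=M[:3,3]
    return K,p['dist'],rv,tv
def back(c,uv,z):
    K,d,rv,tv=c;n=cv2.undistortPoints(np.array([[uv]],float),K,d)[0,0]
    Rm=R.from_rotvec(rv).as_matrix();o=-Rm.T@tv;v=Rm.T@np.array([n[0],n[1],1]);return o+v*(z-o[2])/v[2]
def proj(c,P):
    K,d,rv,tv=c;return cv2.projectPoints(np.array(P,float).reshape(-1,3),rv,tv,K,d)[0][:,0]
def color(img,h0,h1,smin=120,vmin=60):
    h=cv2.cvtColor(img,cv2.COLOR_RGB2HSV);m=cv2.inRange(h,(h0,smin,vmin),(h1,255,255))
    n,l,s,c=cv2.connectedComponentsWithStats(m);return sorted([(int(s[i,4]),c[i].round(2).tolist()) for i in range(1,n) if s[i,4]>4],reverse=True)[:5]
E
python3 - <<'E'
from h import *
for n in("scene","side"):
    im=cv2.imread(f"pics/{n}0.png")[:,:,::-1].copy();c=cam(n)
    for nm,a,b in(("blue",110,128),("yellow",22,35),("green",45,80),("mag",145,175)):
        for ar,uv in color(im,a,b): 
            P=back(c,uv,.0605)
            if abs(P[1])<.15 and .45<P[0]<.7: print(n,nm,ar,uv,P.round(4), np.degrees(np.arctan2(P[1]-.0205,P[0]-.5955)).round(1))
E
```

```text
scene blue 34 [226.29, 225.5] [ 0.6062 -0.0289  0.0605] -77.8
scene yellow 37 [234.41, 231.97] [ 0.6288 -0.017   0.0605] -48.4
scene green 35 [245.77, 234.43] [0.6433 0.0049 0.0605] -18.0
scene green 11 [181.55, 232.64] [ 0.5921 -0.1295  0.0605] -91.3
scene mag 89 [214.34, 251.34] [ 0.6623 -0.074   0.0605] -54.7
side blue 29 [278.1, 211.14] [ 0.6033 -0.0263  0.0605] -80.6
side yellow 29 [285.59, 206.38] [ 0.6273 -0.0139  0.0605] -47.3
side green 28 [288.32, 200.0] [0.6413 0.0078 0.0605] -15.5
side green 11 [283.64, 240.91] [ 0.5899 -0.1265  0.0605] -92.2
side mag 62 [305.44, 217.81] [ 0.6656 -0.0658  0.0605] -50.9
```

The scene picture shows the green dot at px (246,234), yellow at (234,232) and blue at (226,225). The pointer line points at the third tick, up-left of the operator. I'll move over the dial with the fingers shut and take a close look.

```bash
python3 -m pendant '[[[0.03,0.045,0],[0,0,3],0],[[0.03,0.045,0],[0,0,3],0],[[0.03,0.045,0],[0,0,3],0],[[0.03,0.045,0],[0,0,3],0],[[0.03,0.045,0],[0,0,3],0],[[0.03,0.045,0],[0,0,3],0],[[0.03,0.045,0],[0,0,3],0],[[0.03,0.045,0],[0,0,0],0]]' 10; python3 -m pendant '[[[0.03,0.035,0],[0,0,0],0],[[0.03,0.035,0],[0,0,0],0],[[0.03,0.035,0],[0,0,0],0],[[0.03,0.035,0],[0,0,0],0],[[0.02,0.02,0],[0,0,0],0],[[0,0,0],[0,0,0],0],[[0,0,0],[0,0,0],0]]'
python3 - <<'E'
from h import *
s=state();im=read_camera("wrist");cv2.imwrite("pics/w1.png",im[:,:,::-1]);c=cam("wrist",s)
t=R.from_quat(s['tool_rot']).as_matrix()
print(s['time_s'],s['ee_pos'],s['gripper_width'],t[:,0],t[:,2],s['ft_force'])
for l in("dial_top","pointer","green_dot","shutter_top","filter_ring"):
    r=place_of("wrist",l);print(l,[(x["centre"],x["confidence"]) for x in r[:2]])
for nm,a,b in(("blue",110,128),("yellow",22,35),("green",45,80)):
    for ar,uv in color(im,a,b): 
        P=back(c,uv,.0605)
        if ar>20:print(nm,ar,uv,P.round(4))
E
```

```text
time_s: 2.05
ee_pos: [0.4556, -0.1719, 0.239]
tool_rot: [0.931, 0.366, 0.0, 0.0]
ft_force: [0.8, -0.4, 0.0]
gripper_width: 0.0102
time_s: 2.92
ee_pos: [0.5942, -0.0138, 0.2385]
tool_rot: [0.931, 0.366, -0.0, -0.0]
ft_force: [-1.1, -0.2, -0.4]
gripper_width: 0.0003
2.925 [ 0.59422104 -0.01383287  0.2384634 ] 0.00028886149108497494 [ 0.73213943  0.68115433 -0.00078901] [-8.45767904e-04 -2.49271123e-04 -9.99999611e-01] [-1.14217857 -0.21211016 -0.3767621 ]
dial_top [([0.5938, 0.0225, 0.0937], 0.73)]
pointer []
green_dot [([0.6382, 0.0088, 0.061], 0.64)]
shutter_top []
filter_ring [([0.6633, -0.0732, 0.0622], 0.62)]
blue 177 [272.01, 166.92] [ 0.6028 -0.0283  0.0605]
yellow 186 [279.58, 142.25] [ 0.626  -0.0166  0.0605]
green 191 [273.62, 116.64] [0.6401 0.005  0.0605]
```

View pics/w1.png

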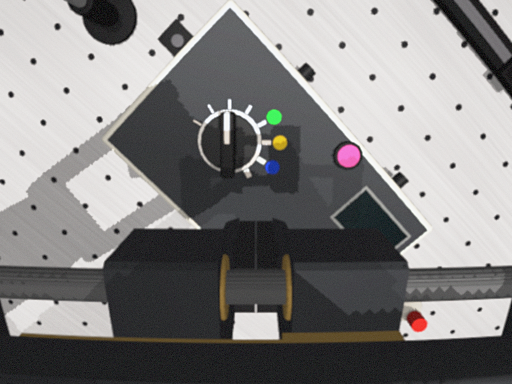

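Run:
```python
from h import *
from scipy.optimize import least_squares
D={'wrist':[(.6401,.005),(.626,-.0166),(.6028,-.0283)],'scene':[(.6433,.0049),(.6288,-.017),(.6062,-.0289)],'side':[(.6413,.0078),(.6273,-.0139),(.6033,-.0263)]}
for k,d in D.items():
    d=np.array(d)
    f=lambda p:(np.array([[p[0]+.05*np.cos(p[2]-i*np.pi/6),p[1]+.05*np.sin(p[2]-i*np.pi/6)] for i in range(3)])-d).ravel()
    r=least_squares(f,[.595,.02,-.3]);print(k,r.x[:2].round(4),np.degrees(r.x[2]).round(1),np.abs(r.fun).max().round(4))
```

```text
wrist [0.5926 0.0207] -18.2 0.0001
scene [0.5955 0.02  ] -17.7 0.0003
side [0.5935 0.023 ] -18.0 0.0006
```

The wrist picture shows the pointer (px 228,115) at the third tick and the green dot (px 274,117) at the fifth, so it needs two clicks clockwise. The axis is at about (0.594, 0.021), the bar is at 42° and green is at -18°. I'll lower the fingertip beside the tail end of the bar.

```bash
python3 -m pendant '[[[0.005,-0.004,-0.04],[0,0,0],0],[[0,0,-0.04],[0,0,0],0],[[0,0,-0.04],[0,0,0],0],[[0,0,-0.03],[0,0,0],0],[[0,0,-0.0125],[0,0,-1],0],[[0,0,0],[0,0,0],0]]'
cat > look.py <<'E'
from h import *
import sys
n=sys.argv[1];s=state();im=read_camera("wrist");c=cam("wrist",s)
A=np.array([.594,.021])
d=s['ee_pos'][:2]-A;t=R.from_quat(s['tool_rot']).as_matrix()[:,0]
print("t",s['time_s'],"ee",s['ee_pos'].round(4),"toolx deg",np.degrees(np.arctan2(t[1],t[0])).round(1),"F",s['ft_force'].round(1),"M",s['moment'].round(2),"r,ang",np.hypot(*d).round(4),np.degrees(np.arctan2(d[1],d[0])).round(1))
for a in(42,12,-18):
    a=np.radians(a);u=np.array([np.cos(a),np.sin(a)]);print(round(np.degrees(a)),"along",(d@u).round(4),"n",(d@[-u[1],u[0]]).round(4))
o=im.copy()
for k in range(8):
    a=np.radians(102-30*k);P=[.594+.05*np.cos(a),.021+.05*np.sin(a),.061]
    x=proj(c,P)[0]; cv2.circle(o,tuple(int(v) for v in x),3,(255,0,0),1)
cv2.imwrite(f"pics/{n}.png",o[:,:,::-1])
if len(sys.argv)>2: cv2.imwrite(f"pics/{n}s.png",cv2.resize(read_camera("scene")[150:290,150:330],None,fx=4,fy=4,interpolation=cv2.INTER_CUBIC)[:,:,::-1])
E
python3 look.py w2 s
```

```text
time_s: 3.98
ee_pos: [0.5995, -0.0175, 0.0759]
tool_rot: [0.934, 0.358, -0.0, -0.0]
ft_force: [0.1, 0.6, 0.3]
gripper_width: 0.0007
t 3.975 ee [ 0.5995 -0.0175  0.0759] toolx deg 41.9 F [0.1 0.6 0.3] M [-0.   -0.04  0.01] r,ang 0.0389 -81.9
42 along -0.0217 n -0.0323
12 along -0.0026 n -0.0388
-18 along 0.0171 n -0.035
```

View pics/w2.png

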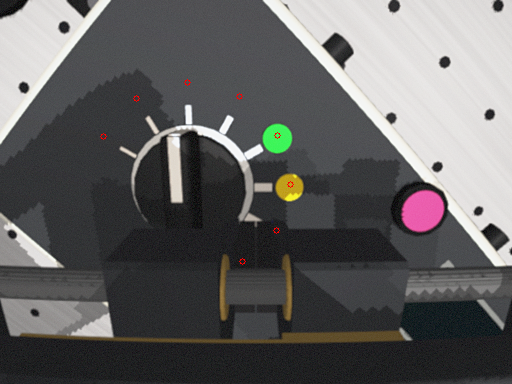

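View pics/w2s.png

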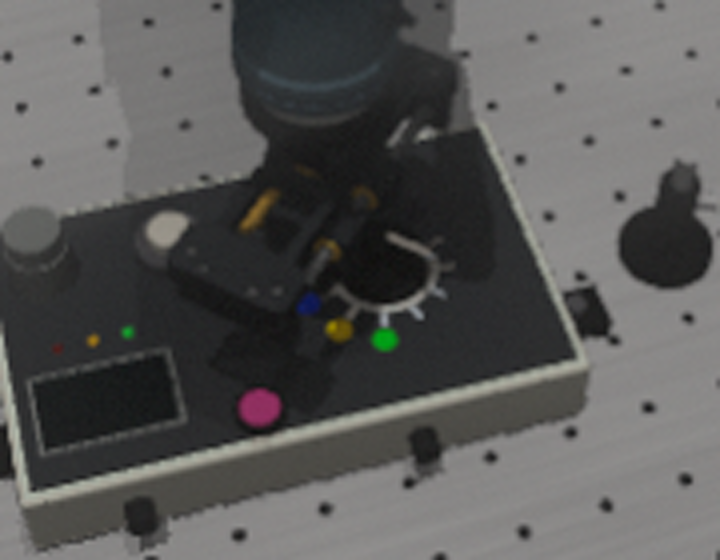

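```bash
python3 - <<'E'
import numpy as np
p=None
for f in range(42,-20,-4):
    a=np.radians(f);u=np.array([np.cos(a),np.sin(a)]);n=np.array([-u[1],u[0]]);P=np.array([.594,.021])-.022*u-.024*n
    print(f,P.round(4),None if p is None else (P-p).round(4));p=P
E
python3 -m pendant '[[[-0.002,0.0025,0],[0,0,0],0],[[-0.002,0.0025,0],[0,0,0],0],[[0,0,0],[0,0,0],0]]'; python3 look.py w3
```

```text
42 [ 0.5937 -0.0116] None
38 [ 0.5914 -0.0115] [-0.0023  0.0001]
34 [ 0.5892 -0.0112] [-0.0023  0.0003]
30 [ 0.5869 -0.0108] [-0.0022  0.0004]
26 [ 0.5847 -0.0102] [-0.0022  0.0006]
22 [ 0.5826 -0.0095] [-0.0022  0.0007]
18 [ 0.5805 -0.0086] [-0.0021  0.0009]
14 [ 0.5785 -0.0076] [-0.002  0.001]
10 [ 0.5765 -0.0065] [-0.002   0.0012]
6 [ 0.5746 -0.0052] [-0.0019  0.0013]
2 [ 0.5729 -0.0038] [-0.0018  0.0014]
-2 [ 0.5712 -0.0022] [-0.0017  0.0015]
-6 [ 0.5696 -0.0006] [-0.0016  0.0016]
-10 [0.5682 0.0012] [-0.0014  0.0018]
-14 [0.5668 0.003 ] [-0.0013  0.0019]
-18 [0.5657 0.005 ] [-0.0012  0.0019]
time_s: 4.45
ee_pos: [0.5958, -0.0121, 0.0767]
tool_rot: [0.934, 0.358, 0.0, 0.0]
ft_force: [-0.5, 1.4, -0.1]
gripper_width: 0.0002
t 4.45 ee [ 0.5958 -0.0121  0.0767] toolx deg 42.0 F [-0.5  1.4 -0.1] M [-0.01 -0.01 -0.02] r,ang 0.0331 -86.9
42 along -0.0208 n -0.0258
12 along -0.0051 n -0.0327
-18 along 0.0119 n -0.0309
```

View pics/w3.png

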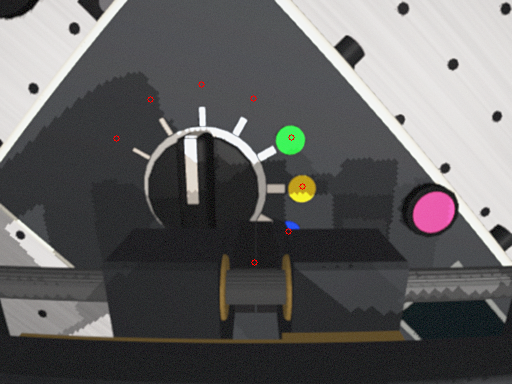

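```bash
python3 -m pendant '[[[-0.002,0.0005,0],[0,0,0],0],[[-0.0022,0.0002,0],[0,0,-4],0],[[-0.0022,0.0003,0],[0,0,-4],0],[[0,0,0],[0,0,0],0]]'; python3 look.py w4
```

```text
time_s: 5.0
ee_pos: [0.5895, -0.0116, 0.0763]
tool_rot: [0.956, 0.292, 0.0, 0.0]
ft_force: [0.8, -1.1, -0.5]
gripper_width: 0.0004
t 5.0 ee [ 0.5895 -0.0116  0.0763] toolx deg 34.0 F [ 0.8 -1.1 -0.5] M [-0.11 -0.17  0.05] r,ang 0.0329 -97.8
42 along -0.0251 n -0.0212
12 along -0.0111 n -0.0309
-18 along 0.0058 n -0.0324
```

View pics/w4.png

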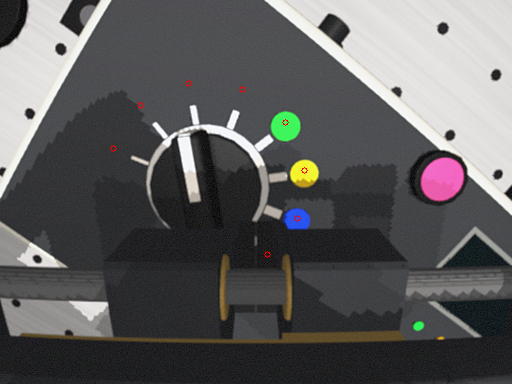

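```bash
python3 -m pendant '[[[-0.0022,0.0004,0],[0,0,-4],0],[[-0.0022,0.0006,0],[0,0,-4],0],[[-0.0022,0.0007,0],[0,0,-4],0],[[0,0,0],[0,0,0],0]]'; python3 look.py w5
```

```text
time_s: 5.55
ee_pos: [0.583, -0.0101, 0.0763]
tool_rot: [0.982, 0.191, 0.0, 0.0]
ft_force: [1.5, -2.0, -0.5]
gripper_width: 0.0008
t 5.55 ee [ 0.583  -0.0101  0.0763] toolx deg 22.0 F [ 1.5 -2.  -0.5] M [-0.33 -0.21  0.03] r,ang 0.0329 -109.4
42 along -0.0289 n -0.0158
12 along -0.0172 n -0.0281
-18 along -0.0008 n -0.0329
```

View pics/w5.png

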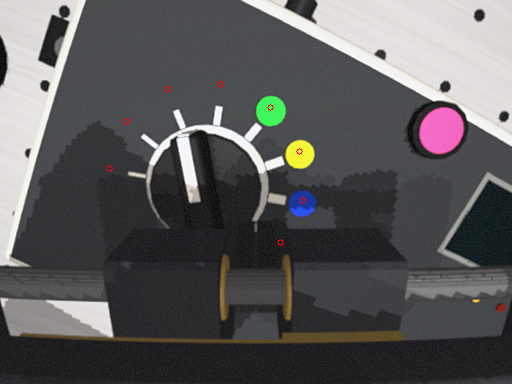

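```bash
python3 -m pendant '[[[-0.0021,0.0009,0],[0,0,-4],0],[[-0.0020,0.001,0],[0,0,-4],0],[[0,0,0],[0,0,0],0]]'; python3 look.py w6
```

```text
time_s: 5.98
ee_pos: [0.5783, -0.0074, 0.0761]
tool_rot: [0.992, 0.122, -0.0, -0.0]
ft_force: [-0.2, -0.1, -0.5]
gripper_width: 0.0004
t 5.975 ee [ 0.5783 -0.0074  0.0761] toolx deg 14.1 F [-0.2 -0.1 -0.5] M [-0.01 -0.03 -0.06] r,ang 0.0324 -118.9
42 along -0.0307 n -0.0106
12 along -0.0212 n -0.0245
-18 along -0.0061 n -0.0319
```

View pics/w6.png

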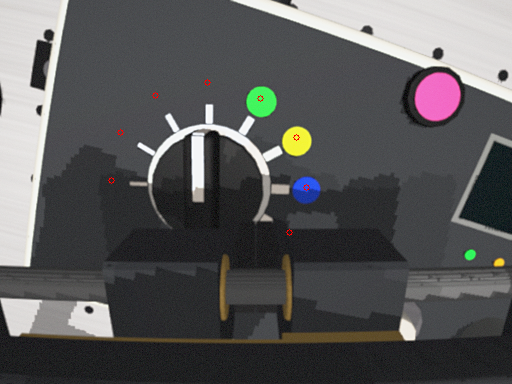

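One click has been made: the pointer is at the fourth tick (px 209,112) and the force is zero. One more click to go.

```bash
python3 -m pendant '[[[-0.0020,0.0012,0],[0,0,-4],0],[[-0.0019,0.0013,0],[0,0,-4],0],[[-0.0018,0.0014,0],[0,0,-4],0],[[-0.0017,0.0015,0],[0,0,-4],0],[[-0.0016,0.0016,0],[0,0,-4],0],[[0,0,0],[0,0,0],0]]'; python3 look.py w7
```

```text
time_s: 6.78
ee_pos: [0.5699, -0.0012, 0.0763]
tool_rot: [0.999, -0.052, 0.0, 0.0]
ft_force: [1.4, -3.1, -1.6]
gripper_width: 0.0008
t 6.775 ee [ 0.5699 -0.0012  0.0763] toolx deg -5.9 F [ 1.4 -3.1 -1.6] M [-0.42 -0.15  0.02] r,ang 0.0328 -137.2
42 along -0.0327 n -0.0004
12 along -0.0281 n -0.0167
-18 along -0.016 n -0.0286
```

View pics/w7.png

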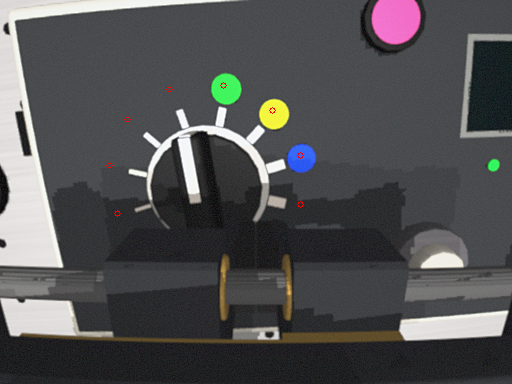

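Midway to the second click, as expected. I'll take smaller steps from here.

```bash
python3 -m pendant '[[[-0.0014,0.0018,0],[0,0,-4],0],[[-0.0007,0.001,0],[0,0,-2],0],[[0,0,0],[0,0,0],0]]'; python3 look.py w8
```

```text
time_s: 7.2
ee_pos: [0.5674, 0.0024, 0.0761]
tool_rot: [0.995, -0.104, -0.0, -0.0]
ft_force: [-0.2, -0.1, 0.2]
gripper_width: 0.0003
t 7.2 ee [0.5674 0.0024 0.0761] toolx deg -12.0 F [-0.2 -0.1  0.2] M [-0.01  0.04  0.03] r,ang 0.0324 -145.0
42 along -0.0322 n 0.004
12 along -0.0299 n -0.0126
-18 along -0.0195 n -0.0259
```

View pics/w8.png

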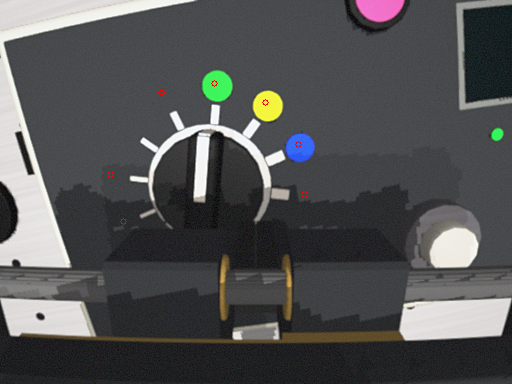

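The pointer line now points at the green dot (px 217,86), and the force is zero. I'll back off, lift and measure the button.

```bash
python3 -m pendant '[[[-0.003,-0.008,0],[0,0,0],0],[[-0.01,-0.02,0.03],[0,0,0],0],[[-0.02,-0.03,0.05],[0,0,0],0],[[-0.02,-0.03,0.05],[0,0,0],0],[[0,0,0],[0,0,0],0],[[0,0,0],[0,0,0],0]]'; python3 look.py w9 s
python3 - <<'E'
from h import *
for c in("wrist","scene"):
    for l in("shutter_top","pointer","green_dot","dial_top"):
        print(c,l,[(x["centre"],x["confidence"]) for x in place_of(c,l)[:2]])
E
```

```text
time_s: 8.0
ee_pos: [0.5142, -0.0862, 0.2059]
tool_rot: [0.994, -0.105, -0.0, -0.0]
ft_force: [-0.0, 0.5, -0.2]
gripper_width: 0.0004
t 8.0 ee [ 0.5142 -0.0862  0.2059] toolx deg -12.1 F [-0.   0.5 -0.2] M [0.05 0.07 0.03] r,ang 0.1336 -126.7
42 along -0.131 n -0.0263
12 along -0.1003 n -0.0882
-18 along -0.0428 n -0.1266
wrist shutter_top [([0.5427, -0.0919, 0.0802], 0.59)]
wrist pointer [([0.6399, 0.0084, 0.0603], 0.38)]
wrist green_dot [([0.6374, 0.0067, 0.0577], 0.78), ([0.5364, -0.1646, 0.0626], 0.3)]
wrist dial_top [([0.5947, 0.024, 0.0932], 0.69)]
scene shutter_top [([0.5395, -0.0888, 0.0855], 0.46)]
scene pointer [([0.6393, 0.0036, 0.0593], 0.96)]
scene green_dot [([0.6437, 0.0054, 0.0583], 0.44)]
scene dial_top [([0.5965, 0.0208, 0.0912], 0.92)]
```

View pics/w9.png

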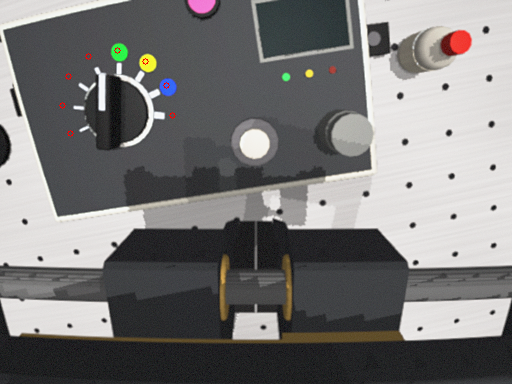

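View pics/w9s.png

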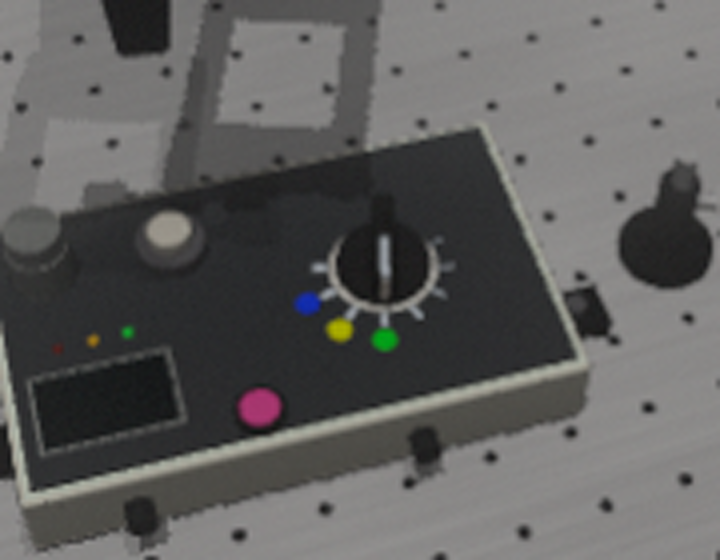

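The scene view confirms that the pointer is at green. The button is at px (254,144) in the wrist view, so I'll back-project it.

Run:
```python
from h import *
s=state();c=cam("wrist",s)
print(back(c,(254,144),.082),s['ee_pos'])
print(back(cam("scene"),(150+168/4,150+229/4),.082))
```

```text
[ 0.54160766 -0.0911193   0.082     ] [ 0.51454196 -0.08572917  0.20584375]
[ 0.54709356 -0.09143694  0.082     ]
```

```bash
python3 -m pendant '[[[0.0285,-0.005,0],[0,0,0],0],[[0,0,-0.05],[0,0,0],0],[[0,0,-0.05],[0,0,0],0],[[0,0,-0.015],[0,0,0],0],[[0,0,0],[0,0,0],0]]'; python3 -m pendant '[[[0,0,-0.004],[0,0,0],0],[[0,0,-0.004],[0,0,0],0],[[0,0,-0.003],[0,0,0],0],[[0,0,0],[0,0,0],0]]'
```

```text
time_s: 9.12
ee_pos: [0.5428, -0.0909, 0.0909]
tool_rot: [0.994, -0.105, -0.001, -0.0]
ft_force: [-0.4, -0.3, 0.6]
gripper_width: 0.0007
time_s: 9.62
ee_pos: [0.5438, -0.0912, 0.0809]
tool_rot: [0.994, -0.105, 0.001, 0.0]
ft_force: [2.0, -0.3, 2.5]
gripper_width: 0.0003
```

```bash
python3 -m pendant '[[[0,0,-0.002],[0,0,0],0],[[0,0,-0.002],[0,0,0],0],[[0,0,0],[0,0,0],0]]'; python3 -m pendant '[[[0,0,-0.001],[0,0,0],0],[[0,0,-0.001],[0,0,0],0],[[0,0,0],[0,0,0],0]]'
```

```text
time_s: 10.0
ee_pos: [0.5437, -0.0913, 0.0766]
tool_rot: [0.994, -0.105, 0.001, 0.0]
ft_force: [2.5, -0.7, 4.8]
gripper_width: 0.0005
time_s: 10.38
ee_pos: [0.5439, -0.0913, 0.0762]
tool_rot: [0.994, -0.105, 0.001, 0.0]
ft_force: [-2.9, 0.8, 17.5]
gripper_width: 0.0005
```

The force is 17.5 N at z = 0.076, which matches the stop. I'll release and check.

```bash
python3 -m pendant '[[[0,0,0],[0,0,0],0],[[0,0,0.01],[0,0,0],0],[[0,0,0.03],[0,0,0],0],[[-0.01,0,0.05],[0,0,0],0],[[-0.02,0,0.04],[0,0,0],0],[[0,0,0],[0,0,0],0],[[0,0,0],[0,0,0],0]]'; python3 look.py w10 s
python3 - <<'E'
from h import *
for c in("wrist","scene"):
    for l in("shutter_top","pointer","green_dot","canister","filter_ring","dropper","post"):
        print(c,l,[(x["centre"],x["confidence"]) for x in place_of(c,l)[:1]])
E
```

```text
time_s: 11.25
ee_pos: [0.5123, -0.0906, 0.203]
tool_rot: [0.994, -0.105, -0.001, -0.0]
ft_force: [-0.2, -0.1, -0.4]
gripper_width: 0.0006
t 11.25 ee [ 0.5123 -0.0906  0.203 ] toolx deg -12.1 F [-0.2 -0.1 -0.4] M [0.05 0.01 0.02] r,ang 0.1383 -126.2
42 along -0.1354 n -0.0283
12 along -0.1031 n -0.0922
-18 along -0.0432 n -0.1314
wrist shutter_top [([0.5432, -0.0916, 0.0803], 0.89)]
wrist pointer [([0.5938, 0.0213, 0.0913], 0.66)]
wrist green_dot [([0.6395, 0.0086, 0.0585], 0.5)]
wrist canister [([0.5373, -0.1658, 0.061], 0.71)]
wrist filter_ring []
wrist dropper [([0.587, -0.2653, -0.0028], 0.94)]
wrist post [([0.593, 0.0229, 0.0923], 0.65)]
scene shutter_top [([0.543, -0.091, 0.0869], 0.46)]
scene pointer [([0.635, 0.0023, 0.0615], 0.72)]
scene green_dot [([0.6431, 0.0084, 0.0588], 0.57)]
scene canister [([0.5385, -0.1638, 0.0561], 0.73)]
scene filter_ring [([0.6663, -0.0699, 0.0546], 0.44)]
scene dropper [([0.5877, -0.2702, -0.0042], 0.84)]
scene post [([0.5988, 0.2091, 0.0018], 0.61)]
```

View pics/w10.png

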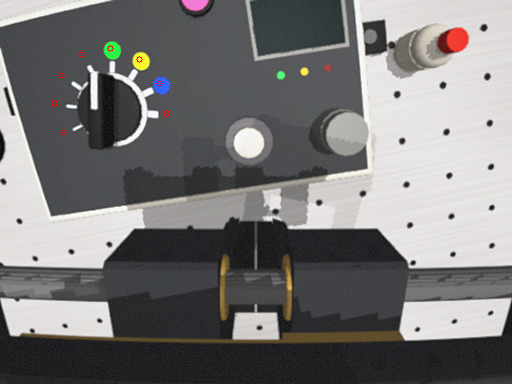

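View pics/w10s.png

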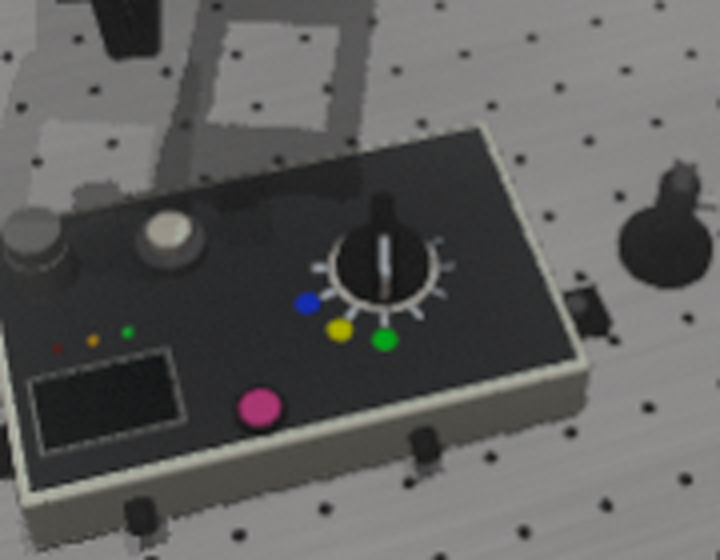

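The pointer is at green (scene crop px 384,265 towards 384,340), the button is up and nothing loose has moved. Handing in.

```bash
python3 -c "
from plant import *
print(close_job())"
```

```text
the job is handed in; nothing more can be done
None
```

The selector is set at the green dot and the shutter button has been pressed fully and released. I handed the job in at about 12 s of the 64 s allowed; the hand-in gives no verdict.

- **Selector:** I pushed the tail end of the bar with the shut fingertips from one side, two clicks clockwise, from the third step to the fifth. I checked each click in the wrist picture, and the force fell to about zero after each one.
- **Shutter:** I pressed it straight down until the force reached 17.5 N at z = 0.076 m. The spring alone gives 5 N fully down, so the button was on its stop. I then released it and lifted the arm clear.

**Last checks:**
- The scene and wrist pictures both show the pointer line at the green dot.
- The button is back up, and the gripper is clear with no force on it.
- Canister, filter ring, dropper and post are within about 5 mm of their first readings, which is the networks' accuracy.

**Disagreements:**
- The last scene reading put the pointer about 10 mm from the green dot. The networks are good to only about 4 mm each, and the pictures and the earlier reading agree it is in the green detent.
- In the last wrist picture the network took the dial for "pointer" and "post" and did not find the filter ring.

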